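# Check under two crates and push the stamped one to the dispatch line

## Robot

A 6-joint arm with a two-finger parallel gripper is mounted at the origin on a cart in front of the work surface, level with it; the furniture and walls round the work are solid. World frame = base frame: x ahead of the robot, y to its left, z up, the work surface at z = 0. Lengths are in m, angles in degrees, forces in N, time in s.
With the tool pointing down it reaches from about 0.25 to 0.725 m from the base axis. Payload 9.7 kg.
Tool frame: the origin (TCP) lies at the very end of the fingers, on their centre line; the grasp point (between the pads) lies 19 mm behind it (bot.grip_depth is the distance from the TCP to the grasp point, in m); z points along the fingers, y is the direction in which the jaws open and shut (so a half turn about z gives the same grasp; the last joint's range is limited). The gripper opens to 85 mm and grips with 20 to 120 N. Pads are 22 mm wide; open, the fingers measure 114 mm over their backs; the gripper's body (76 mm by 85 mm) begins 54 mm behind the grasp point. The pads swing forward as they close: fully open they stand 13 mm farther back than shut.
Start: joints at [-68.583, 4.979, 10.078, 95.1, 0, 90], TCP at [0.201, -0.512, 0.231] pointing down, gripper open.
Joint ranges: [-179.16, 179.16], [-48.56, 103.87], [-65.8, 70.77], [-126.05, 130.52], [-82.76, 87.17], [-180, 180]. Speed limits (degrees/s): [127.2, 127.2, 147.25, 180, 180, 180].

## Interface

Orientations are given as [roll, pitch, yaw] about the fixed x, y, z axes, in that order (R = Rz(yaw) Ry(pitch) Rx(roll)).
In Python, from workcell import telemetry, optics, order, bot gives the robot as it stands. The module is installed in compiled form; this text tells all that it offers.
- The arm moves only by the shell command python3 -m inch 'ROWS' [FORCE]. ROWS is JSON, a list of rows, each a list of 7 numbers: the shift along the tool's x, y, z in m, then the turn, a rotation vector about the tool's x, y, z in rad, then the closure, from 0 (fully open) to 1 (shut). In form: [[tx, ty, tz, rx, ry, rz, grip], ...]. A call has 1 to 12 rows; each row is the pose to reach, as a shift and turn from the pose commanded when the call began, along the tool's axes at that moment; what a row does not reach only later rows make up. A row lasts 1/12 s, in which the tool goes at most 41.7 mm and 7.16 degrees, less where a joint would pass 70% of its speed; a pose out of reach is approached as far as the arm can. A call with a gripper value outside its range is refused whole. The fingers move at their own pace and stop on an object; FORCE is the grip in N (left out, the last holds). Time passes only in rows, so rows that repeat a pose let the fingers close. It gives the time, the measured TCP pose, the force and the opening at its end, in the units of the state.
- telemetry.get_obs(): the state, without advancing time (a new reading comes with each control period).
- optics.camera(name): name is "scene" or "side" or "wrist"; returns (picture, depth): 420x560x3 uint8, red, green, blue; 420x560 float32, m along the optical axis (not along the pixel's ray), 0 where there is no reading.
- optics.camera_info(name): a dict with "camera_matrix" (3x3 intrinsics, pixels), "k1" (the pictures are not rectified: a ray, as slopes to the right and down, at radius r is drawn at 1 + k1 r^2 times it, then the intrinsics apply), "xyz" and "attitude" of the camera in the world; the wrist camera has in their place "mount" (4x4, takes a point from camera to tool coordinates, whose origin is the TCP and whose axes are the flange's). Camera axes: x right, y down, z forward; pixel columns grow to the right and rows downward; lengths in m; the calibration is good to about 2 mm. A picture is of the moment at which its call begins: read the wrist's pose just before it. camera_info takes no time and is no camera call.
- order.job_done(): hands the job in, once; it reports no verdict.
The state is a dict: "time": time; "q": joint angles; "qd": joint speeds; "joint_efforts": joint torques, N m; "ee_pos": TCP position; "tcp_rot": TCP orientation; "wrist_force": force on the tool from outside, world axes, zero at the start; "torque": the same for the moment, N m; "opening": finger opening in m.
Only numpy, scipy, OpenCV 4.12 (cv2) and the standard library are available. Lean on these libraries where they do the work, as an engineer would, in place of code of your own. Each camera call takes 0.05 s, during which the arm holds its last target. There are 200 camera calls.

## Task

Two look-alike grey crates with blue lids stand on the desk; one has an orange stamp on its underside. Without gripping or lifting anything, tip each crate over away from the robot so that it lies on its back with its underside facing the robot. Once both lie there, push the stamped one on across the desk, still lying, until its lid end is on the yellow tape of the dispatch line; leave the other crate lying where it fell and do not disturb the other things.

Things in the scene. Friction and masses are not known exactly. Their poses are not given: they have to be found in the camera images.
- crate_stamped: The stamped crate: solid closed crate, 50 deep (x) x 100 wide (y) x 85 mm high (z), 0.18-0.35 kg, grey, blue lid. Origin: centre of underside; z to the lid, x away from the robot while it stands (yaw up to 0.25). A push near the top of its broad near face tips it over its far lower edge (falls by itself past 0.53 rad); a low push slides it. White underside with orange 36 x 76 mm stamp, white tick.
- crate_stamped_lid (a point): Centre of the outer face of the stamped crate's lid, 85 mm from the origin along its z: the far end of the crate once it lies on its back.
- crate_plain: The unstamped crate, alike: solid closed crate, 50 deep (x) x 100 wide (y) x 85 mm high (z), 0.18-0.35 kg, grey, blue lid. Origin: centre of underside; z to the lid, x away from the robot while it stands (yaw up to 0.25). A push near the top of its broad near face tips it over its far lower edge (falls by itself past 0.53 rad); a low push slides it. Plain white underside.
- crate_plain_lid (a point): Centre of the outer face of the plain crate's lid, 85 mm from the origin along its z.
- dispatch_line: The dispatch line: one strip of flat yellow tape on the desk beyond the crates, 24 mm wide (its x, away from the robot) and 500 mm long (its y), too thin to feel. Origin: the centre of the strip. Fixed.
- weight_1: Bystander: brass knob weight, 38 mm across, 60 mm high, loose. Origin: centre of its underside.
- glue_bottle: Bystander: small dark bottle with a red cap, 36 x 42 x 106 mm high, loose, upright. Origin: centre of its underside.
Not all that is in view belongs to the job. Leave any pink look-alike of the crate_plain alone.

How it is judged (in metres and radians):
On the way, in this order (a step that is already met when the one before it is completed fails the run):
1. both crates lie on their backs, undersides facing the robot (angle between crate_stamped's own z axis and vertical between 1.3 and 1.85 rad and angle between the z axis of each of crate_stamped, crate_plain and the x axis of dispatch_line, either way round below 0.75 rad and x of each of crate_stamped, crate_plain in the frame of dispatch_line below -0.05 m and angle between crate_plain's own z axis and vertical between 1.3 and 1.85 rad and z of dispatch_line in the frame of crate_plain above 0 m and linear speed of each of crate_stamped, crate_plain below 0.02 m/s and angular speed of each of crate_stamped, crate_plain below 0.2 rad/s), for 0.2 s.
2. the stamped crate's lid end is on the yellow tape (angle between crate_stamped's own z axis and vertical between 1.3 and 1.85 rad and angle between the z axis of crate_stamped and the x axis of dispatch_line, either way round below 0.75 rad and x of crate_stamped in the frame of dispatch_line below -0.05 m and x of crate_stamped_lid in the frame of dispatch_line between -0.014 and 0.014 m and y of crate_stamped_lid in the frame of dispatch_line between -0.245 and 0.245 m), for 0.2 s.
At the end, for the whole second after the job is handed in: Both crates lie at rest on their backs (75 to 106 deg), undersides to the robot; the middle of the stamped crate's lid face is within 14 mm of the tape's centre line and within its length; the plain crate's origin is within 100 mm of its start, its lid short of the tape (all of step 2 and angle between crate_plain's own z axis and vertical between 1.3 and 1.85 rad and angle between the z axis of crate_plain and the x axis of dispatch_line, either way round below 0.75 rad and x of crate_plain in the frame of dispatch_line below -0.05 m and z of dispatch_line in the frame of crate_plain above 0 m and linear speed of each of crate_stamped, crate_plain below 0.02 m/s and angular speed of each of crate_stamped, crate_plain below 0.2 rad/s and distance of crate_plain from where it was at the start of the episode below 0.1 m and x of crate_plain_lid in the frame of dispatch_line below -0.014 m and height (world z) of each of crate_stamped, crate_plain below 0.037 m); the robot touches nothing.
It fails at once if a crate is lifted off the desk (about 20 mm or more) (((angle between crate_stamped's own z axis and vertical below 0.3 rad and height (world z) of crate_stamped above 0.025 m) or (angle between crate_stamped's own z axis and vertical above 1.3 rad and height (world z) of crate_stamped above 0.043 m) or height (world z) of crate_stamped above 0.07 m) or ((angle between crate_plain's own z axis and vertical below 0.3 rad and height (world z) of crate_plain above 0.025 m) or (angle between crate_plain's own z axis and vertical above 1.3 rad and height (world z) of crate_plain above 0.043 m) or height (world z) of crate_plain above 0.07 m)).
It fails at once if the plain crate is pushed away from where it fell (origin over 100 mm from its start) (distance of crate_plain from where it was at the start of the episode above 0.1 m).
It fails at once if a bystander is moved more than 25 mm or knocked over (distance of any of weight_1, glue_bottle from where it was at the start of the episode above 0.025 m or angle between any of weight_1, glue_bottle's own z axis and vertical above 0.4 rad).
It also fails if it takes over 58 s, if anything falls off the work surface, if the arm or the gripper's body presses on something with over 40 N, if the wrist force passes 120 N, or if a joint passes its speed limit or range.

## Working session

There is one attempt and no reset: what is moved stays moved. The work goes in short steps, Python scripts to look and compute and a shell command to move; the robot and the scene stay as the last step left them, time stands still between calls to the robot, and variables do not carry over. Pictures are saved under pics/ and viewed, about 8 in all and at most 12, crops included, and the job is handed in when it is done.

```bash
mkdir -p pics; cat > h.py <<'E'
import numpy as np, cv2
from scipy.spatial.transform import Rotation as R
from workcell import telemetry, optics, order, bot
def cam(n):
    o=telemetry.get_obs(); im,d=optics.camera(n); return o,im,d,optics.camera_info(n)
def pts(o,d,ci):
    K=np.array(ci["camera_matrix"]); h,w=d.shape
    u,v=np.meshgrid(np.arange(w),np.arange(h))
    uv=np.stack([u,v],-1).reshape(-1,1,2).astype(float)
    n=cv2.undistortPoints(uv,K,np.array([ci["k1"],0,0,0.])).reshape(h,w,2)
    P=np.dstack([n[...,0]*d,n[...,1]*d,d])
    if "mount" in ci:
        M=np.array(ci["mount"]);P=P@M[:3,:3].T+M[:3,3]
        return P@R.from_euler('xyz',o["tcp_rot"],degrees=True).as_matrix().T+np.array(o["ee_pos"])
    a=np.array(ci["attitude"]); 
    Rm=a if a.shape==(3,3) else R.from_euler('xyz',a,degrees=True).as_matrix()
    return P@Rm.T+np.array(ci["xyz"])
E
python3 - <<'E'
from h import *
o,im,d,ci=cam("scene");print(ci,o)
P=pts(o,d,ci);np.save("scene.npy",P);cv2.imwrite("pics/s.png",im[...,::-1])
o,im2,d,ci2=cam("side");print(ci2)
np.save("side.npy",pts(o,d,ci2));cv2.imwrite("pics/d.png",im2[...,::-1])
E
```

```text
{'camera_matrix': array([[424.66547131,   0.        , 280.75435326],
       [  0.        , 424.66547131, 209.54415677],
       [  0.        ,   0.        ,   1.        ]]), 'k1': -0.08846103284598475, 'xyz': array([0.08578303, 0.76219595, 0.63032608]), 'attitude': array([-119.12076098,   -0.24308559, -152.94168514])} {'time': 0.0, 'q': array([-6.85835240e+01,  5.01274716e+00,  1.00340064e+01,  9.51005813e+01,
        7.89101772e-04,  9.00014696e+01]), 'qd': array([-0.02730377, -0.00735328, -0.03177795, -0.03056436, -0.06464879,
        0.03414133]), 'joint_efforts': array([-9.66358566e-04, -5.20384848e+01,  4.64803755e+01,  1.63048255e-02,
       -8.28860948e-05, -1.12862415e-05]), 'ee_pos': array([ 0.20074631, -0.51180018,  0.23056327]), 'tcp_rot': array([-1.79920678e+02, -7.87066399e-04,  2.14150053e+01]), 'wrist_force': array([-0.6660559 ,  0.42432438, -1.09155072]), 'torque': array([-0.00589228, -0.01092337,  0.01551378]), 'opening': 0.08550424296574027}
{'camera_matrix': array([[529.66297525,   0.        , 278.71365474],
       [  0.        , 529.66297525, 213.09810534],
       [  0.        ,   0.        ,   1.        ]]), 'k1': -0.05071858463889838, 'xyz': array([ 1.24240559, -0.31873692,  1.34964501]), 'attitude': array([-150.2819404 ,    0.68827269,   73.29135999])}
```

View pics/s.png

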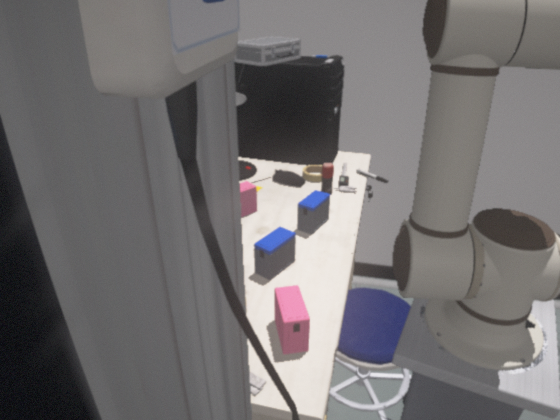

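View pics/d.png

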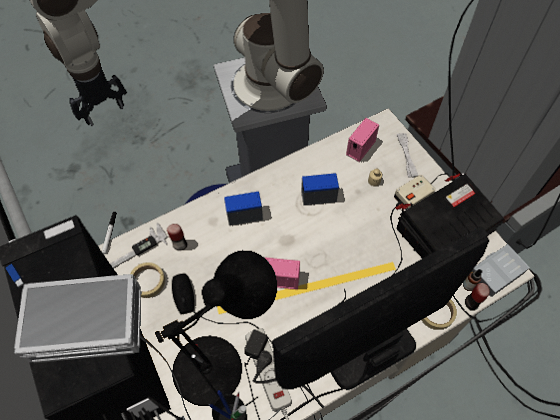

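The side picture shows two blue-lidded grey crates at (243,205) and (321,187). There are pink look-alikes at (362,140) and (285,273), the weight at (376,176) and the bottle at (177,236). The tape runs from (220,310) to (393,267), with a lamp and monitor near it. I'll measure all of these.

```bash
python3 - <<'E'
from h import *
im=cv2.imread("pics/d.png");P=np.load("side.npy");hsv=cv2.cvtColor(im,cv2.COLOR_BGR2HSV)
def blobs(name,lo,hi,zl,zh,amin=60,img=hsv,P=P):
    m=cv2.inRange(img,lo,hi);m[(P[...,2]<zl)|(P[...,2]>zh)|(P[...,0]<.2)]=0
    n,l,s,c=cv2.connectedComponentsWithStats(m)
    for i in range(1,n):
        if s[i,4]<amin: continue
        q=P[l==i]; r=cv2.minAreaRect(q[:,:2].astype(np.float32)); b=cv2.boxPoints(r)
        print(name,"px",c[i].round(),s[i,4],"med",np.median(q,0).round(4),"z",np.percentile(q[:,2],[2,98]).round(3),"box c",np.round(r[0],4),"size",np.round(r[1],3),"ang",round(r[2],1))
        print("   ",b.round(3).tolist())
blobs("lid",(105,120,60),(130,255,255),.065,.11)
blobs("tape",(22,120,120),(35,255,255),-.02,.02,40)
blobs("pink",(160,80,80),(178,255,255),-.02,.2)
blobs("brass",(15,50,50),(28,200,255),.02,.09,30)
blobs("red",(0,60,30),(12,255,200),.03,.14,30)
blobs("red2",(172,60,30),(180,255,200),.03,.14,30)
for u,v in [(390,240),(300,340),(245,285),(380,270),(183,293),(220,309)]: print((u,v),P[v,u].round(3))
# obstacles above the desk, top map
ok=(P[...,0]>.2)&(P[...,0]<.9)&(abs(P[...,1])<.6)
for x0 in np.arange(.25,.9,.05):
    print(round(x0,2),[ (round(float(P[ok&(abs(P[...,0]-x0-.025)<.025)&(abs(P[...,1]-y-.025)<.025)][:,2].max()),2) if (ok&(abs(P[...,0]-x0-.025)<.025)&(abs(P[...,1]-y-.025)<.025)).any() else None) for y in np.arange(.4,-.45,-.05)])
E
```

```text
lid px [320. 182.] 507 med [0.4843 0.0151 0.0856] z [0.079 0.092] box c [0.482  0.0158] size [0.099 0.056] ang 80.5
    [[0.44600000977516174, -0.02800000086426735], [0.5009999871253967, -0.03700000047683716], [0.5180000066757202, 0.05999999865889549], [0.46299999952316284, 0.0689999982714653]]
lid px [242. 201.] 527 med [ 0.4819 -0.2114  0.0854] z [0.08  0.091] box c [ 0.4793 -0.2114] size [0.097 0.054] ang 84.0
    [[0.4480000138282776, -0.25699999928474426], [0.5009999871253967, -0.2619999945163727], [0.5109999775886536, -0.16599999368190765], [0.4580000042915344, -0.1599999964237213]]
tape px [337. 280.] 903 med [ 0.749  -0.0197  0.0014] z [-0.004  0.008] box c [ 0.7479 -0.0267] size [0.344 0.027] ang 88.1
    [[0.7289999723434448, -0.1979999989271164], [0.7559999823570251, -0.19900000095367432], [0.7670000195503235, 0.14499999582767487], [0.7400000095367432, 0.1459999978542328]]
tape px [220. 310.] 40 med [ 0.7411 -0.3476  0.0014] z [-0.003  0.006] box c [ 0.7401 -0.3477] size [0.027 0.014] ang 33.2
    [[0.7250000238418579, -0.3490000069141388], [0.7329999804496765, -0.36100000
[... 5097 characters left out ...]
, 0.01, 0.01, 0.01, 0.01, 0.01, 0.01, 0.01, 0.01, 0.01, 0.01]
0.6 [0.12, 0.12, 0.12, 0.12, 0.12, 0.1, 0.01, 0.01, 0.01, 0.01, 0.01, 0.01, 0.01, 0.01, None, 0.01, 0.01]
0.65 [0.11, 0.12, 0.12, 0.12, 0.12, 0.12, 0.01, 0.01, 0.01, 0.01, 0.01, 0.09, 0.09, None, None, None, 0.01]
0.7 [0.11, 0.11, 0.11, 0.11, 0.11, 0.01, 0.01, 0.01, 0.01, 0.01, 0.01, 0.09, 0.09, None, 0.34, 0.01, 0.01]
0.75 [0.1, 0.11, 0.11, 0.11, 0.11, 0.01, 0.01, 0.01, 0.01, 0.02, 0.01, 0.01, 0.01, 0.36, 0.37, 0.37, 0.01]
0.8 [0.05, 0.05, 0.04, None, None, None, None, None, 0.0, 0.01, 0.01, 0.01, 0.01, 0.37, 0.4, 0.44, 0.44]
0.85 [0.05, 0.04, 0.11, 0.1, 0.38, 0.38, 0.38, 0.38, 0.38, None, None, None, None, 0.35, 0.4, 0.44, 0.43]
```

```bash
python3 -c "
import cv2
i=cv2.imread('pics/d.png');cv2.imwrite('pics/dc.png',cv2.resize(i[120:330,150:420],None,fx=2.8,fy=2.8,interpolation=cv2.INTER_CUBIC))"
```

```text
(no output)
```

View pics/dc.png

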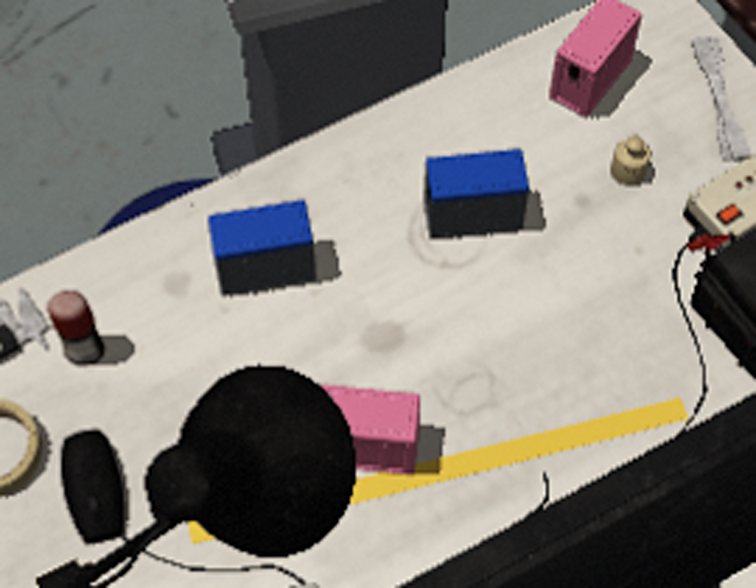

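Geometry so far:

| Item | Centre (x, y), m | Yaw |
|---|---|---|
| Crate A | (.482, .016) | −10° |
| Crate B | (.479, −.211) | −6° |
| Tape | x ≈ .747 − .032·(−y−.105) | −1.8° |

The lids measure 97×54 mm at z .085, which matches the given sizes. The pink boxes, in the crop at (380,425) and (595,55), are the look-alikes to leave alone. I'll tip B first.

```bash
python3 -m inch '[[0.302,-0.213,0.08,0,0,0.478,0.3],[0.302,-0.213,0.08,0,0,0.478,0.3],[0.302,-0.213,0.08,0,0,0.478,0.3],[0.302,-0.213,0.08,0,0,0.478,0.3],[0.302,-0.213,0.08,0,0,0.478,0.3],[0.302,-0.213,0.08,0,0,0.478,0.3],[0.302,-0.213,0.08,0,0,0.478,0.3],[0.302,-0.213,0.08,0,0,0.478,0.3],[0.302,-0.213,0.08,0,0,0.478,0.3],[0.302,-0.213,0.08,0,0,0.478,0.3],[0.302,-0.213,0.08,0,0,0.478,0.3],[0.302,-0.213,0.08,0,0,0.478,0.3]]'
```

```text
time: 1.1
ee_pos: [0.4042, -0.2028, 0.151]
tcp_rot: [-180.0, 0.0, -5.8]
wrist_force: [-0.3, -0.9, -0.1]
opening: 0.0599
```

```bash
python3 -m inch '[[0,0,0.04,0,0,0,0.3],[0,0,0.079,0,0,0,0.3],[0.015,0,0.079,0,0,0,0.3],[0.03,0,0.079,0,0,0,0.3],[0.036,0,0.079,0,0,0,0.3],[0.042,0,0.079,0,0,0,0.3],[0.048,0,0.079,0,0,0,0.3],[0.054,0,0.079,0,0,0,0.3],[0.060,0,0.079,0,0,0,0.3],[0.066,0,0.079,0,0,0,0.3],[0.070,0,0.079,0,0,0,0.3],[0.074,0,0.079,0,0,0,0.3]]'
python3 - <<'E'
from h import *
o,im,d,ci=cam("side");cv2.imwrite("pics/d2.png",cv2.resize(im[120:330,150:420,::-1],None,fx=2.8,fy=2.8));print(o["wrist_force"],o["ee_pos"])
E
```

```text
time: 2.1
ee_pos: [0.4783, -0.2112, 0.0724]
tcp_rot: [180.0, -0.0, -6.0]
wrist_force: [-0.0, -0.1, 1.1]
opening: 0.0598
[-0.00257701 -0.12481541  1.05550623] [ 0.47829717 -0.2111668   0.07235121]
```

View pics/d2.png

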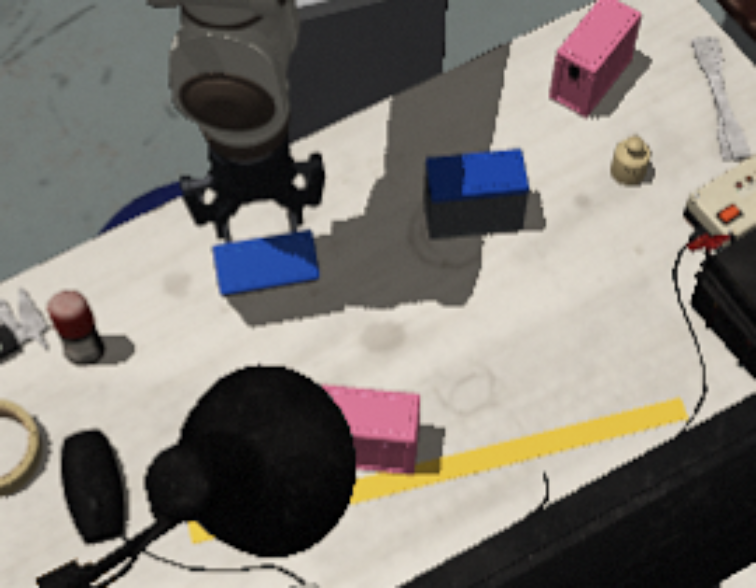

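The crop shows B tilting forward, with its lid at (265,262) turned away from the robot. I'll carry the push through.

```bash
python3 -m inch '[[0.004,0,0,0,0,0,0.3],[0.008,0,0,0,0,0,0.3],[0.012,0,0,0,0,0,0.3],[0.016,0,0,0,0,0,0.3],[0.018,0,0,0,0,0,0.3],[0.018,0,0,0,0,0,0.3],[-0.04,0,0,0,0,0,0.3],[-0.08,0,0,0,0,0,0.3],[-0.10,0,-0.06,0,0,0,0.3],[-0.10,0,-0.06,0,0,0,0.3]]'
python3 - <<'E'
from h import *
o,im,d,ci=cam("side");P=pts(o,d,ci);np.save("side.npy",P);cv2.imwrite("pics/d3.png",im[...,::-1])
o,im,d,ci=cam("wrist");cv2.imwrite("pics/w3.png",im[...,::-1]);np.save("w3.npy",pts(o,d,ci))
a=cv2.resize(cv2.imread("pics/d3.png")[120:330,150:420],(540,420));b=cv2.resize(im[...,::-1],(253,190))
c=np.zeros((420,793,3),np.uint8);c[:,:540]=a;c[:190,540:]=b;cv2.imwrite("pics/c3.png",c)
E
```

```text
time: 2.98
ee_pos: [0.3744, -0.1995, 0.1315]
tcp_rot: [-179.9, 0.3, -6.0]
wrist_force: [1.4, -0.3, 1.5]
opening: 0.0598
```

View pics/c3.png

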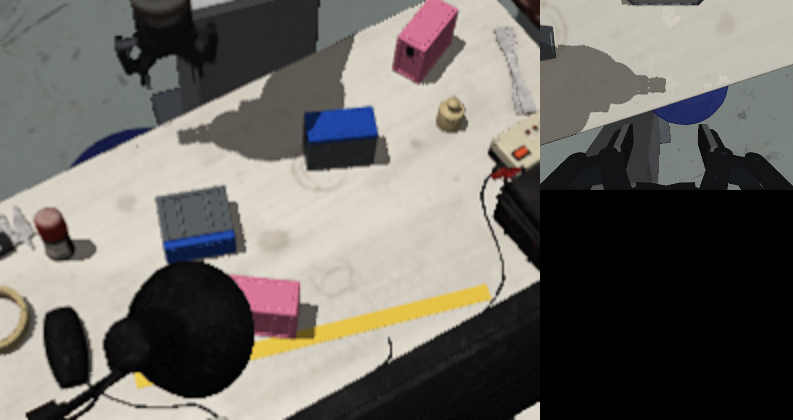

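B lies on its back, with its lid band at crop (200,245). Next I'll tip A.

```bash
python3 -m inch '[[0.01,-0.231,0,0,0,0.07,0.3],[0.01,-0.231,0,0,0,0.07,0.3],[0.01,-0.231,0,0,0,0.07,0.3],[0.01,-0.231,0,0,0,0.07,0.3],[0.01,-0.231,0,0,0,0.07,0.3],[0.01,-0.231,0,0,0,0.07,0.3],[0.01,-0.231,0.03,0,0,0.07,0.3],[0.01,-0.231,0.059,0,0,0.07,0.3],[0.01,-0.231,0.059,0,0,0.07,0.3]]'
```

```text
time: 3.83
ee_pos: [0.4022, -0.0456, 0.0817]
tcp_rot: [-178.4, 0.1, -7.6]
wrist_force: [-0.7, 0.6, -0.1]
opening: 0.0599
```

```bash
python3 -m inch '[[0,0,0,0,0,0,0.3],[0,0,0,0,0,0,0.3]]'
```

```text
time: 4.0
ee_pos: [0.4023, -0.0452, 0.0833]
tcp_rot: [-178.3, 0.1, -7.5]
wrist_force: [-1.2, -0.4, 0.3]
opening: 0.06
```

```bash
python3 -m inch '[[-0.004,-0.02,0.0,-0.03,0,0.042,0.3],[-0.004,-0.04,0.0,-0.03,0,0.042,0.3],[-0.004,-0.06,0.005,-0.03,0,0.042,0.3],[-0.004,-0.075,0.011,-0.03,0,0.042,0.3],[-0.004,-0.075,0.011,-0.03,0,0.042,0.3],[-0.004,-0.075,0.011,-0.03,0,0.042,0.3]]'
```

```text
time: 4.5
ee_pos: [0.3991, -0.0418, 0.075]
tcp_rot: [-178.3, 0.1, -7.1]
wrist_force: [0.1, -0.7, 0.8]
opening: 0.0595
```

```bash
python3 -c "
from h import *
o=telemetry.get_obs();print(o['q'],o['joint_efforts'],o['wrist_force'],o['torque'])"; python3 -m inch '[[0,-0.02,-0.03,0,0,0,0.3],[0,-0.03,-0.04,0,0,0,0.3],[0,-0.04,-0.04,0,0,0,0.3]]'; python3 -c "
from h import *
o=telemetry.get_obs();print(o['q'],o['joint_efforts'])
o,im,d,ci=cam('side');cv2.imwrite('pics/d4.png',im[...,::-1])"
```

```text
[ -7.20409588 -15.80523108 -26.41982994  79.51805454   1.73013806
 179.94281513] [-1.03413407e-02 -2.95936400e+01  4.69054377e+01 -3.24448419e-02
  1.08444721e-01  4.98008819e-05] [ 0.09365331 -0.70946446  0.77401809] [ 0.00088214 -0.00114195 -0.05638749]
time: 4.75
ee_pos: [0.4032, -0.0264, 0.1191]
tcp_rot: [-177.3, -0.1, -5.6]
wrist_force: [0.1, 1.1, -0.2]
opening: 0.0598
[ -5.68237971 -16.14670345 -21.83129404  84.20306917   2.74271098
 179.94204031] [-6.36699535e-01 -2.91370708e+01  4.68659449e+01  8.48076213e-01
  9.07247351e-02  4.92092852e-06]
```

View pics/d4.png

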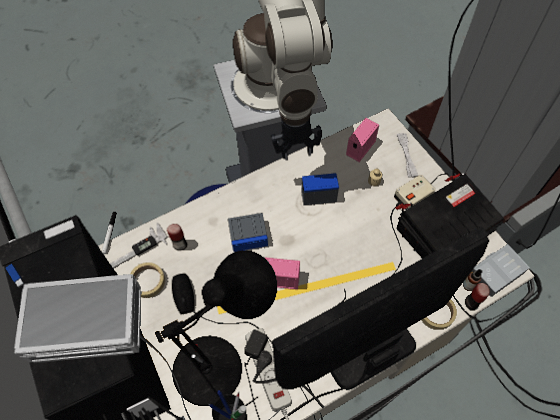

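The last joint is at its 180° limit, so I'll make a half turn the other way, which gives the same push. The picture shows A still standing at (320,187) and the gripper just short of it.

```bash
python3 -m inch '[[-0.01,0,-0.02,-0.047,0,0,0.3],[-0.01,0,-0.02,0,0,-1.0,0.3],[-0.01,0,-0.02,0,0,-1.0,0.3],[-0.01,0,-0.02,0,0,-1.0,0.3],[-0.01,0,-0.02,0,0,-1.0,0.3],[-0.01,0,-0.02,0,0,-1.0,0.3],[-0.01,0,-0.02,0,0,-1.0,0.3],[-0.01,0,-0.02,0,0,-1.0,0.3],[-0.01,0,-0.02,0,0,-1.0,0.3],[-0.01,0,-0.02,0,0,-1.0,0.3]]'
python3 -m inch '[[0,0,0,0,0,-1.0,0.3],[0,0,0,0,0,-1.0,0.3],[0,0,0,0,0,-1.0,0.3],[0,0,0,0,0,-1.0,0.3],[0,0,0,0,0,-1.0,0.3],[0,0,0,0,0,-1.0,0.3],[0,0,0,0,0,-1.0,0.3],[0,0,0,0,0,-1.0,0.3],[0,0,0,0,0,-1.0,0.3]]'
```

```text
time: 5.63
ee_pos: [0.3915, -0.0266, 0.1355]
tcp_rot: [-178.4, -2.2, 51.9]
wrist_force: [-0.4, 0.3, -0.3]
opening: 0.0598
time: 6.38
ee_pos: [0.3916, -0.0265, 0.1359]
tcp_rot: [179.0, -2.5, 109.1]
wrist_force: [-0.2, -0.8, 0.9]
opening: 0.0597
```

```bash
cat >> h.py <<'E'
def rel(p,yaw):
    o=telemetry.get_obs(); r0=R.from_euler('xyz',o["tcp_rot"],degrees=True); r1=R.from_euler('xyz',[180,0,yaw],degrees=True)
    print(np.round(r0.inv().apply(np.array(p)-o["ee_pos"]),4),np.round((r0.inv()*r1).as_rotvec(),4))
E
python3 -c "
from h import *
rel([.408,.029,.135],170);print(telemetry.get_obs()['q'])"
```

```text
[0.047  0.0335 0.0035] [ 0.0392 -0.0307 -1.0637]
[ -5.84335865 -17.52643639 -21.03700814  86.6536985    2.71628282
  65.10981435]
```

```bash
python3 -m inch '[[0.047,0.0335,0.0035,0.039,-0.031,-1.064,0.3],[0.047,0.0335,0.0035,0.039,-0.031,-1.064,0.3],[0.047,0.0335,0.0035,0.039,-0.031,-1.064,0.3],[0.047,0.0335,0.0035,0.039,-0.031,-1.064,0.3],[0.047,0.0335,0.0035,0.039,-0.031,-1.064,0.3],[0.047,0.0335,0.0035,0.039,-0.031,-1.064,0.3],[0.047,0.0335,0.0035,0.039,-0.031,-1.064,0.3],[0.047,0.0335,0.0035,0.039,-0.031,-1.064,0.3],[0.047,0.0335,0.0035,0.039,-0.031,-1.064,0.3],[0.047,0.0335,0.0035,0.039,-0.031,-1.064,0.3]]'
```

```text
time: 7.22
ee_pos: [0.4081, 0.029, 0.1353]
tcp_rot: [-180.0, 0.0, 169.7]
wrist_force: [0.1, -0.3, -0.2]
opening: 0.0595
```

Forward is now tool −x. I'll lower by 0.063 and push as I did with B.

```bash
python3 -m inch '[[0,0,0.035,0,0,0,0.3],[0,0,0.063,0,0,0,0.3],[-0.015,0,0.063,0,0,0,0.3],[-0.03,0,0.063,0,0,0,0.3],[-0.036,0,0.063,0,0,0,0.3],[-0.042,0,0.063,0,0,0,0.3],[-0.048,0,0.063,0,0,0,0.3],[-0.054,0,0.063,0,0,0,0.3],[-0.060,0,0.063,0,0,0,0.3],[-0.066,0,0.063,0,0,0,0.3],[-0.070,0,0.063,0,0,0,0.3],[-0.074,0,0.063,0,0,0,0.3]]'
python3 -m inch '[[-0.004,0,0,0,0,0,0.3],[-0.008,0,0,0,0,0,0.3],[-0.012,0,0,0,0,0,0.3],[-0.016,0,0,0,0,0,0.3],[-0.018,0,0,0,0,0,0.3],[-0.018,0,0,0,0,0,0.3],[0.03,0,0,0,0,0,0.3],[0.07,0,0,0,0,0,0.3],[0.1,0,-0.04,0,0,0,0.3],[0.12,0,-0.1,0,0,0,0.3],[0.12,0,-0.1,0,0,0,0.3],[0.12,0,-0.1,0,0,0,0.3]]'
python3 - <<'E'
from h import *
o,im,d,ci=cam("side");P=pts(o,d,ci);np.save("side.npy",P);cv2.imwrite("pics/d5.png",im[...,::-1])
o,im,d,ci=cam("wrist");np.save("w5.npy",pts(o,d,ci));cv2.imwrite("pics/w5.png",im[...,::-1])
o,im2,d,ci=cam("scene");cv2.imwrite("pics/s5.png",im2[...,::-1])
a=cv2.resize(cv2.imread("pics/d5.png")[120:330,150:420],(360,280));c=np.zeros((560,720,3),np.uint8);c[:280,:360]=a;c[:280,360:]=cv2.resize(im[...,::-1],(360,280))
c[280:,:360]=cv2.resize(im2[150:400,220:400,::-1],(360,280));cv2.imwrite("pics/c5.png",c)
E
```

```text
time: 8.22
ee_pos: [0.4816, 0.0159, 0.0728]
tcp_rot: [180.0, 0.1, 169.9]
wrist_force: [0.4, 0.2, 1.1]
opening: 0.0596
time: 9.22
ee_pos: [0.3629, 0.0374, 0.1788]
tcp_rot: [179.9, 0.5, 169.9]
wrist_force: [0.7, -0.1, 0.8]
opening: 0.0599
```

View pics/c5.png

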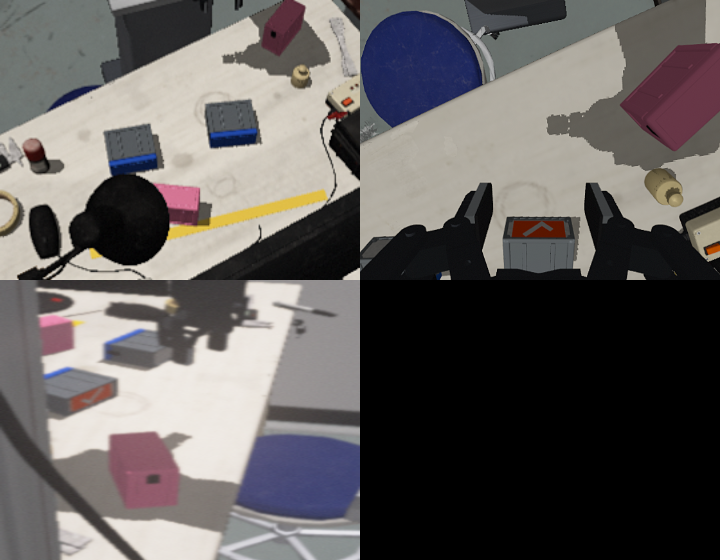

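Both crates now lie on their backs. The orange stamp with its tick is on A, at (540,228) in the wrist view and (95,393) in the scene view. I'll measure A where it lies.

```bash
cat >> h.py <<'E'
def lying(P,c,rad=.1):
    m=(abs(P[...,2]-.05)<.007)&(np.hypot(P[...,0]-c[0],P[...,1]-c[1])<rad)
    q=P[m][:,:2].astype(np.float32)
    lo=np.percentile(q,.5,0)
    r=cv2.minAreaRect(q);print(len(q),"c",np.round(r[0],4),np.round(r[1],4),"ang",round(r[2],2),cv2.boxPoints(r).round(3).tolist())
E
python3 - <<'E'
from h import *
P=np.load("side.npy");lying(P,[.55,.0],.08);lying(P,[.55,-.22],.08)
im=cv2.imread("pics/d5.png");hsv=cv2.cvtColor(im,cv2.COLOR_BGR2HSV);m=cv2.inRange(hsv,(22,120,120),(35,255,255));
q=P[(m>0)&(abs(P[...,2])<.012)&(P[...,0]>.7)&(P[...,1]>-.4)&(P[...,1]<.2)]
f=np.polyfit(q[:,1],q[:,0],1);print("tape x=",f,q[:,1].min(),q[:,1].max())
m=cv2.inRange(hsv,(105,120,40),(130,255,255))
for y in (0,-.22):
    b=P[(m>0)&(P[...,0]>.5)&(abs(P[...,1]-y)<.09)]
    far=b[b[:,2]<.04];print("lid face",np.median(far,0).round(4),np.polyfit(far[:,1],far[:,0],1).round(4), far[:,1].min(),far[:,1].max())
E
```

```text
915 c [0.5499 0.003 ] [0.1011 0.091 ] ang 79.93 [[0.4959999918937683, -0.039000000804662704], [0.5860000252723694, -0.054999999701976776], [0.6039999723434448, 0.04500000178813934], [0.5139999985694885, 0.061000000685453415]]
965 c [ 0.5483 -0.2193] [0.1004 0.0897] ang 84.71 [[0.49900001287460327, -0.26499998569488525], [0.5879999995231628, -0.27300000190734863], [0.5979999899864197, -0.17299999296665192], [0.5080000162124634, -0.16500000655651093]]
tape x= [0.03113431 0.7494881 ] -0.35370033764162717 0.14663939902634887
lid face [ 0.5913 -0.0069  0.0243] [0.1688 0.5921] -0.05257644161288072 0.061357800299941756
lid face [ 0.5907 -0.2231  0.026 ] [0.0875 0.6098] -0.269759086565764 -0.16848037251906453
```

```bash
python3 -c "
from h import *
rel([.459,.018,.10],170.);rel([.459,.018,.014],170.);rel([.48,.0144,.014],170.)"
```

```text
[-0.0977 -0.002   0.0729] [ 0.0006  0.0017 -0.0014]
[-0.0976 -0.002   0.1589] [ 0.0006  0.0017 -0.0014]
[-0.1189 -0.0019  0.159 ] [ 0.0006  0.0017 -0.0014]
```

```bash
python3 -m inch '[[-0.03,-0.002,0.03,0,0,0,0.3],[-0.06,-0.002,0.06,0,0,0,0.3],[-0.098,-0.002,0.09,0,0,0,0.3],[-0.098,-0.002,0.12,0,0,0,0.3],[-0.098,-0.002,0.145,0,0,0,0.3],[-0.098,-0.002,0.155,0,0,0,0.3],[-0.110,-0.002,0.157,0,0,0,0.3],[-0.118,-0.002,0.157,0,0,0,0.3],[-0.118,-0.002,0.157,0,0,0,0.3]]'
```

```text
time: 10.12
ee_pos: [0.48, 0.0141, 0.016]
tcp_rot: [180.0, 0.1, 169.9]
wrist_force: [0.2, -0.0, 0.6]
opening: 0.0595
```

```bash
python3 -m inch '[[-0.01,0,0,0,0,0,0.3],[-0.018,0,0,0,0,0,0.3],[-0.03,0,0,0,0,0,0.3],[-0.042,0,0,0,0,0,0.3],[-0.054,0,0,0,0,0,0.3],[-0.066,0,0,0,0,0,0.3],[-0.078,0,0,0,0,0,0.3],[-0.09,0,0,0,0,0,0.3],[-0.1,0,0,0,0,0,0.3],[-0.108,0,0,0,0,0,0.3],[-0.114,0,0,0,0,0,0.3],[-0.116,0,0,0,0,0,0.3]]'
python3 - <<'E'
from h import *
o,im,d,ci=cam("side");P=pts(o,d,ci);cv2.imwrite("pics/d6.png",im[...,::-1])
hsv=cv2.cvtColor(im,cv2.COLOR_RGB2HSV);m=cv2.inRange(hsv,(105,120,40),(130,255,255))
b=P[(m>0)&(P[...,0]>.6)&(abs(P[...,1]+.02)<.09)];far=b[b[:,2]<.04]
print(np.median(far,0).round(4),np.polyfit(far[:,1],far[:,0],1).round(4),far[:,1].min(),far[:,1].max(),o["ee_pos"])
lying(P,[.64,-.02],.08)
cv2.imwrite("pics/c6.png",cv2.resize(im[120:330,150:420,::-1],(700,544)))
E
```

```text
time: 11.12
ee_pos: [0.5938, -0.0061, 0.0161]
tcp_rot: [180.0, 0.1, 169.9]
wrist_force: [-4.6, 0.8, 2.6]
opening: 0.0598
[ 0.6897 -0.0217  0.0241] [0.1627 0.6932] -0.0692457771833514 0.04123959869944399 [ 0.59382157 -0.00613252  0.01608198]
1032 c [ 0.6435 -0.0131] [0.1004 0.1009] ang 80.05 [[0.5849999785423279, -0.05400000140070915], [0.6850000023841858, -0.07100000232458115], [0.7020000219345093, 0.02800000086426735], [0.6019999980926514, 0.04500000178813934]]
```

View pics/c6.png

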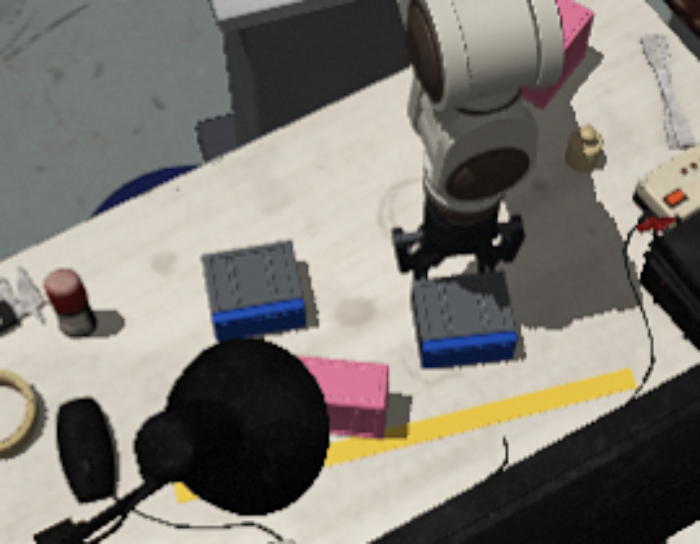

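A is sliding straight, with its lid at x ≈ .690 and a wide gap to the pink box at (340,395). About 60 mm remains.

```bash
python3 -m inch '[[-0.008,0,0,0,0,0,0.3],[-0.018,0,0,0,0,0,0.3],[-0.028,0,0,0,0,0,0.3],[-0.038,0,0,0,0,0,0.3],[-0.046,0,0,0,0,0,0.3],[-0.052,0,0,0,0,0,0.3],[-0.056,0,0,0,0,0,0.3],[-0.058,0,0,0,0,0,0.3],[-0.060,0,0,0,0,0,0.3],[-0.060,0,0,0,0,0,0.3]]'
cat > m.py <<'E'
from h import *
import sys
o,im,d,ci=cam("side");P=pts(o,d,ci)
hsv=cv2.cvtColor(im,cv2.COLOR_RGB2HSV);m=cv2.inRange(hsv,(105,120,40),(130,255,255))
b=P[(m>0)&(P[...,0]>.65)&(abs(P[...,1]+.02)<.09)];far=b[b[:,2]<.04]
f=np.polyfit(far[:,1],far[:,0],1);yc=(far[:,1].min()+far[:,1].max())/2
print("lid",np.polyval(f,yc).round(4),yc.round(4),"tape",(.7495+.0311*yc).round(4),o["ee_pos"],o["wrist_force"])
cv2.imwrite("pics/%s.png"%sys.argv[1],cv2.resize(im[120:330,150:420,::-1],(700,544)))
E
python3 m.py c7
```

```text
time: 12.0
ee_pos: [0.6524, -0.0165, 0.0159]
tcp_rot: [180.0, 0.1, 169.9]
wrist_force: [0.5, 0.1, -0.1]
opening: 0.0598
lid 0.7492 -0.0248 tape 0.7487 [ 0.65240108 -0.01654635  0.01589385] [ 0.49020594  0.06055833 -0.07986267]
```

View pics/c7.png

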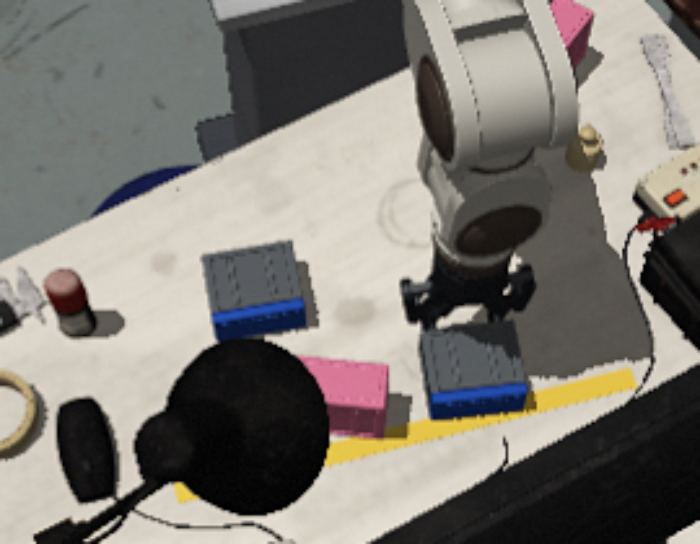

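The lid face is at x .749 and the tape centre at .7487, and the picture shows the lid end on the tape at (480,405). I'll back straight off and rise.

```bash
python3 -m inch '[[0.015,0,0,0,0,0,0.3],[0.04,0,0,0,0,0,0.3],[0.07,0,0,0,0,0,0.3],[0.1,0,-0.01,0,0,0,0.3],[0.12,0,-0.05,0,0,0,0.3],[0.14,0,-0.09,0,0,0,0.3],[0.14,0,-0.12,0,0,0,0.3],[0.14,0,-0.12,0,0,0,0.3],[0.14,0,-0.12,0,0,0,0.3]]'
python3 m.py c8
```

```text
time: 12.8
ee_pos: [0.5154, 0.0081, 0.1388]
tcp_rot: [179.9, 0.4, 169.9]
wrist_force: [-0.0, -0.6, -0.7]
opening: 0.0598
lid 0.7493 -0.025 tape 0.7487 [0.51536265 0.0081213  0.13876486] [-0.03003756 -0.56403154 -0.65277252]
```

View pics/c8.png

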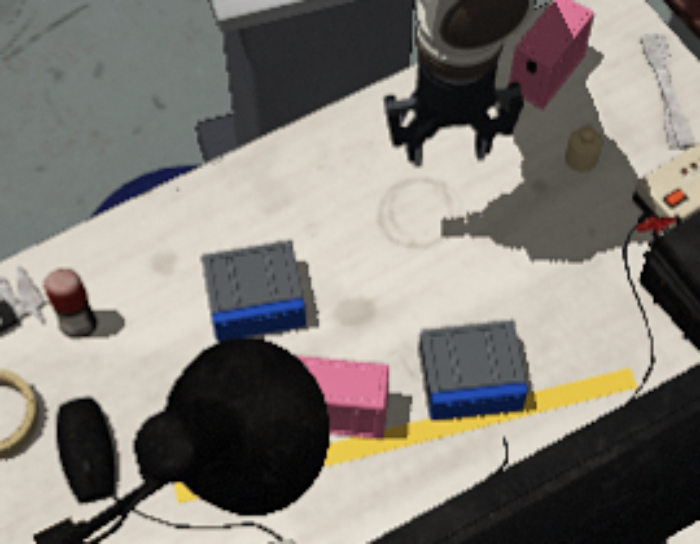

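The arm is clear, A lies on the tape at (480,400), and B and the bystanders haven't moved. I'll hand the job in.

```bash
python3 -c "
from workcell import order;print(order.job_done())"
```

```text
the job is handed in; nothing more can be done
None
```

I tipped both crates onto their backs with high pushes, then pushed the stamped crate (the left one) straight across until its lid end was on the tape, and handed the job in. The robot's clock read about 13 s, against the 58 s limit; handing in gives no verdict.

- **Stamped crate:** the lid face measured x = 0.749 m and the tape's centre line 0.7487 m. That is about 1 mm off, with 14 mm allowed, and it had not shifted after the arm withdrew.
- **Plain crate:** it still lies where it fell, about 50 mm clear of the nearest pink box. I did not get a clear view of its underside; I took it as plain because the stamp was visible on the other crate.
- **Bystanders and pink boxes:** they looked undisturbed in the last picture, though I compared them by eye and did not re-measure them.
- **Arm:** it was clear of everything and the wrist force read under 1 N.

One thing went wrong on the way: the last joint reached its 180° limit before I tipped the stamped crate. I turned the tool half round the other way in free space and carried on.

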